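# Take the bore size of a pump cylinder with a telescoping gauge

### The job

Take the bore size of the finned pump cylinder with the telescoping gauge: lift the gauge straight up out of its snug storage pocket by the black handle and lower it into the cylinder until its flange lies flat on the rim with the plungers still drawn in. Press the orange end of its rocker down so that the plungers spring out to the bore wall, then press the blue end fully down to lock them. Draw the gauge straight up out of the bore and hang it upright by its flange between the two rails of the reading rack, still locked at the bore size, leaving the other things where they are.

Things in the scene. Friction and masses are not known exactly. Their poses are not given: they have to be found in the camera images.
- gauge: telescoping bore gauge, 0.4 to 0.65 kg, upright. Origin on its axis at the underside of its flange; z up the handle, y along the plungers, x along the rocker to its orange end. Flange 86 mm across, z 0 to 6 mm. Below: spigot 59 mm across to z -12, taper to 44 mm at z -31, head to z -56. Round-ended plungers 10 mm thick stick out along +y and -y at z -41. It is about 71 mm tall above the origin.
- handle (a point): middle of the gauge's black square handle, 24 x 24 mm, on its axis 34 mm above its origin; the handle spans z 8 to 52 mm and is the only place to grip it: pads closing along the gauge's y on the flat sides, so that the rocker on top (13 mm wide, up to 37 mm above this point) lies between the fingers
- rocker (a joint): tilt of the 76 mm rocker hinged across the handle's top: 0 = blue end fully down, brake on, plungers locked where they are; 0.30 rad = orange end fully down, brake off, plungers free. Pressing the orange pad down takes about 10 N, the blue pad 2 to 5 N; it stays where it is left. A spring-loaded brake grips at 0 and lets go within the first 0.05 to 0.1 rad. A pad travels about 9 mm
- orange_pad (a point): top of the round orange pad, 16 mm across, on the rocker's end towards +x of the gauge, 30 mm from the axis; pressed straight down it frees the plungers. About 70 mm above the gauge's origin when up, 61 mm when down.
- blue_pad (a point): top of the round blue pad, 16 mm across, on the rocker's other end, 30 mm from the axis; pressed straight down it locks the plungers. About 70 mm above the gauge's origin when up, 61 mm when down.
- plunger_a_tip (a point): outer tip of the plunger on the gauge's +y side. From tip to tip the plungers measure 47 mm drawn in, 64 to 64.5 mm against the bore wall, 79 mm fully out; a spring of about 1.5 N pushes each out within half a second once the brake is off, and nothing draws them in again but a push
- plunger_b_tip (a point): outer tip of the plunger on the gauge's -y side
- cylinder: the finned aluminium pump cylinder with a steel liner, fixed on the worktop, its bore upright. Origin at the centre of its underside, z up. Square foot 96 mm wide, fins 91 mm across, 80 mm tall; bore 64 mm across, open through its whole height.
- bore_mouth (a point): centre of the cylinder's bore at its top rim, 80 mm above the worktop
- pocket_block: the dark storage block, 104 mm square and 64 mm tall, fixed, with a round pocket 62 mm across and 60 mm deep in which the gauge starts, its flange on the block's top. Origin at the centre of its underside.
- rack: the reading rack, fixed: a blue foot 100 mm square carrying two aluminium rails on posts. Origin at the centre of its underside. The rails run along its y at x -40 and +40 mm, each 11 mm wide and 100 mm long, tops 75 mm above the worktop, with a clear gap of 70 mm between them, open down to the foot (7 mm thick)
- rack_seat (a point): the middle between the rails at the height of their tops; a hung gauge has its origin here
- cassette: steel instrument cassette 91 x 185 x 28 mm lying at the right, not to be disturbed; origin at the centre of its underside
- pen: blue and white marker pen, 135 mm, lying at the left, not to be disturbed
- wax: round pot with an ochre lid, 65 mm across and 29 mm tall, at the left, not to be disturbed
- paste: white squeeze tube with a red cap, 43 x 146 x 29 mm, lying behind at the left, not to be disturbed; origin at the centre of its underside
- cast: white plaster study model 54 x 66 x 32 mm at the far right, not to be disturbed

How it is judged:
By the outcome, as a careful person would: the job done as asked, in the order asked, and still so for the second after the job is handed in, with the robot touching nothing.
It also fails if it takes over 72 s, if anything falls off the work surface, if the arm or the gripper's body presses on something with over 40 N, if the wrist force passes 120 N, or if a joint passes its speed limit or range.

### The arm

A 6-joint arm with a two-finger parallel gripper is mounted at the origin on a cart in front of the work surface, level with it; the furniture and walls round the work are solid. World frame = base frame: x ahead of the robot, y to its left, z up, the work surface at z = 0. Lengths are in m, angles in rad, forces in N, time in s.
With the tool pointing down it reaches from about 0.275 to 0.775 m from the base axis. Payload 14.6 kg.
Tool frame: the origin (TCP) lies between the finger pads; the fingertips stand 19 mm ahead of it and the grasp point (between the pads) is the TCP; z points along the fingers, y is the line along which they close (so a half turn about z gives the same grasp; the last joint's range is limited). The gripper opens to 85 mm and grips with 20 to 120 N. Pads are 22 mm wide; open, the fingers measure 114 mm over their backs; the gripper's body (76 mm by 85 mm) begins 54 mm behind the grasp point. The pads swing forward as they close: fully open they stand 13 mm farther back than shut.
Start: joints at [-1.46, 0.263, -0.048, 1.259, 0, 1.415], TCP at [0.138, -0.507, 0.225] pointing down, gripper open.
Joint ranges: [-2.65, 2.65], [-0.89, 1.7], [-1.18, 1.37], [-2.13, 2.11], [-1.35, 1.29], [-3.14, 3.14]. Speed limits (rad/s): [1.89, 1.89, 2.57, 2.79, 3.14, 3.14].

### API

Orientations are given as a unit quaternion [w, x, y, z].
In Python, from cell import * gives the robot as it stands. The module is installed in compiled form; this text tells all that it offers. Calls block until the motion is done:
- goto(position, orientation): joint-space move of the TCP to a pose.
- line_to(position, speed=0.15, attitude=None, max_force=None): straight line of the TCP; attitude=None keeps the orientation; speed is the mean speed in m/s. With max_force (N) it stops when the force on the tool has changed by that much, and returns True; else False.
- movej(angles): joint-space move.
- gripper_to(opening, f_grip=None): finger opening in m; f_grip is the grip in N (None keeps the last); returns when the fingers have stopped.
- dwell(seconds).
- solve_ik(position, orientation): joint angles nearest the present ones, or None.
- get_image(name): name is "side" or "top"; returns (picture, depth): 384x512x3 uint8, red, green, blue; 384x512 float32, m along the optical axis (not along the pixel's ray), 0 where there is no reading.
- camera_params(name): a dict with "fovy" (degrees; the focal length in pixels is half the picture's height over the tangent of half this angle, whatever the lens; pixels are square), "cx", "cy" (the principal point, pixels), "k1" (the pictures are not rectified: a ray, as slopes to the right and down, at radius r is drawn at 1 + k1 r^2 times it, then the intrinsics apply), "extrinsics" (4x4, takes a point from camera to world coordinates). Camera axes: x right, y up, looking along -z (the intrinsics and any distortion apply to the point x, -y, -z); pixel columns grow to the right and rows downward; lengths in m; the calibration is good to about 2 mm. A picture is of the moment at which its call begins. camera_params takes no time and is no camera call.
A pose or a line that the arm cannot do raises IKError and nothing moves.
- job_done(): hands the job in; it is judged then, once.
Trained networks look in the newest picture that a camera, given by its name, has taken for a name from the list of things; names that differ only in an ending like _2 or _b are one class to them, and where a whole thing is asked for, a point or a joint stands for the part that bears it (a point fixed in the world has none). Each returns a list of dicts, best first, with "p" (0 to 1); they miss things now and then, are a little off and sometimes report something else, mostly with a low value. They report only what shows in the picture. A call takes as long as a camera call.
- search_frame(camera, label): "xy" ([column, row] in pixels, amid what is visible of it).
- spot_point(camera, label): "xy" ([column, row] in pixels: a listed point, or the origin of a listed thing).
Readings, each from a call of its own:
- current_time(): time.
- current_joint_pos(): joint angles.
- current_joint_vel(): joint speeds.
- current_joint_torque(): joint torques, N m.
- current_tcp_pos(): TCP position.
- current_eef_rot(): TCP orientation.
- current_wrist_force(): force on the tool from outside, world axes, zero at the start.
- current_torque(): the same for the moment, N m.
- current_width(): finger opening in m.
- current_grip_force(): force on a finger pad.
Only numpy, scipy, OpenCV 4.12 (cv2) and the standard library are available. Lean on these libraries where they do the work, as an engineer would, in place of code of your own. Each camera call takes 0.05 s, during which the arm holds its last target. There are 200 camera calls.

## Working session

There is one attempt and no reset: what is moved stays moved. The work goes in short steps, each a Python script; the robot and the scene stay as the last script left them, time stands still between calls to the robot, and variables do not carry over. Pictures are saved under pics/ and viewed, at most 10 in all, crops included, and the job is handed in when it is done.

```bash
mkdir -p pics; cat > h.py <<'E'
from cell import *
import numpy as np, cv2
def cam(n):
    p=camera_params(n); f=192/np.tan(np.radians(p["fovy"])/2)
    return p,f,np.array(p["extrinsics"])
def rays(n,uv):
    p,f,T=cam(n); K=np.array([[f,0,p["cx"]],[0,f,p["cy"]],[0,0,1.]])
    uv=np.asarray(uv,float).reshape(-1,2)
    d=(uv-[p["cx"],p["cy"]])/f; s=d.copy()
    for _ in range(30): s=d/(1+p["k1"]*(s**2).sum(1,keepdims=True))
    return np.c_[s[:,0],-s[:,1],-np.ones(len(s))]@T[:3,:3].T, T[:3,3]
def at_z(n,uv,z):
    r,o=rays(n,uv); return o+r*((z-o[2])/r[:,2])[:,None]
def cloud(n,depth):
    v,u=np.mgrid[0:384,0:512]; r,o=rays(n,np.c_[u.ravel(),v.ravel()])
    P=o+r*depth.ravel()[:,None]; P[depth.ravel()==0]=np.nan
    return P.reshape(384,512,3)
def tri(uvs,uvt):
    (a,),o1=rays("side",uvs);(b,),o2=rays("top",uvt)
    st=np.linalg.lstsq(np.c_[a,-b],o2-o1,rcond=None)[0]
    p,q=o1+a*st[0],o2+b*st[1]; return (p+q)/2,np.linalg.norm(p-q)
def Q(yaw): # tool down, tool y axis at angle yaw from world: y_tool = (cos,sin)
    from scipy.spatial.transform import Rotation as R
    y=np.array([np.cos(yaw),np.sin(yaw),0]);z=np.array([0,0,-1.]);x=np.cross(y,z)
    q=R.from_matrix(np.c_[x,y,z]).as_quat(); return [q[3],q[0],q[1],q[2]]
E
python3 - <<'E'
from h import *
for n in("side","top"):
    im,d=get_image(n); cv2.imwrite(f"pics/{n}0.png",im[...,::-1]); np.save(n+"d.npy",d)
    T=cam(n)[2]; print(n,T[:3,3].round(3),(-T[:3,2]).round(2))
    for l in["handle","orange_pad","blue_pad","gauge","bore_mouth","rack_seat","rack","pocket_block","cylinder"]:
        r=spot_point(n,l)[:2]; print(l,[(np.round(a["xy"],1).tolist(),round(a["p"],2)) for a in r])
        z={"handle":.098,"orange_pad":.125,"blue_pad":.134,"gauge":.064,"bore_mouth":.08,"rack_seat":.075}.get(l,0)
        for a in r[:1]: print("   ",at_z(n,a["xy"],z).round(4))
print(current_time(),current_eef_rot())
E
```

```text
side [0.273 0.542 1.39 ] [ 0.2  -0.4  -0.89]
handle [([225.6, 199.7], 0.94)]
    [[0.6634 0.0342 0.098 ]]
orange_pad [([312.4, 151.2], 0.59), ([247.8, 248.4], 0.53)]
    [[ 0.487  -0.2339  0.125 ]]
blue_pad [([233.1, 199.7], 0.66)]
    [[0.632  0.0381 0.134 ]]
gauge [([227.8, 205.8], 0.83)]
    [[0.657  0.0368 0.064 ]]
bore_mouth [([277.8, 193.9], 0.88)]
    [[ 0.5291 -0.0653  0.08  ]]
rack_seat [([250.5, 249.6], 0.86)]
    [[0.5223 0.1393 0.075 ]]
rack [([250.0, 258.8], 0.67)]
    [[0.5238 0.1445 0.    ]]
pocket_block [([225.1, 204.8], 0.71), ([227.4, 213.5], 0.62)]
    [[0.6854 0.0132 0.    ]]
cylinder [([277.4, 206.1], 0.69)]
    [[ 0.5262 -0.0606  0.    ]]
top [-0.197  0.015  1.593] [ 0.47 -0.03 -0.88]
handle [([234.6, 183.2], 0.57)]
    [[0.6497 0.0503 0.098 ]]
orange_pad [([236.2, 167.2], 0.37)]
    [[0.7017 0.0399 0.125 ]]
blue_pad [([237.9, 181.9], 0.48), ([142.3, 244.2], 0.47)]
    [[0.6336 0.0373 0.134 ]]
gauge [([237.1, 186.5], 0.84), ([236.9, 182.9], 0.2)]
    [[0.6538 0.0426 0.064 ]]
bore_mouth []
rack_seat [([216.9, 218.6], 0.62)]
    [[0.5219 0.1231 0.075 ]]
rack [([211.2, 231.2], 0.85)]
    [[0.5073 0.1519 0.    ]]
pocket_block [([237.9, 189.5], 0.6)]
    [[0.6758 0.0414 0.    ]]
cylinder []
1.0 [-2.18368143e-05  9.91186543e-01  1.32473532e-01  8.29106017e-06]
```

View pics/top0.png

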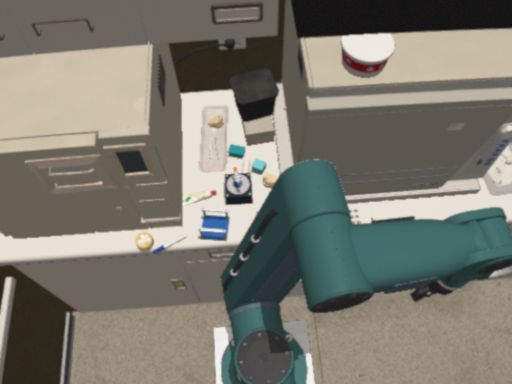

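View pics/side0.png

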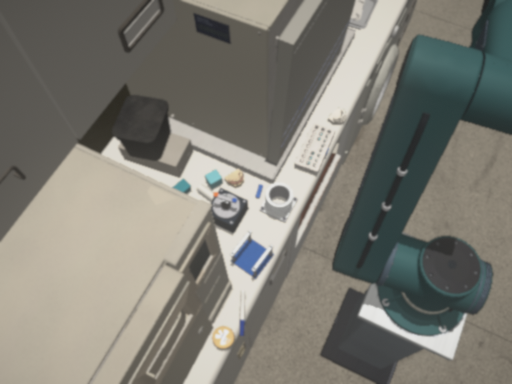

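Top view: gauge on its dark block at about (237,186), rack at (214,225). Side view: gauge (228,206), cylinder (278,200), rack (252,256). Next I take depth-based fits and an enlarged crop.

```bash
python3 - <<'E'
from h import *
s=cv2.imread("pics/side0.png")[165:285,185:325]; t=cv2.imread("pics/top0.png")[155:245,185:275]
cv2.imwrite("pics/crop.png",np.hstack([cv2.resize(s,None,fx=3.4,fy=3.4,interpolation=2),cv2.resize(cv2.resize(t,None,fx=3.4,fy=3.4,interpolation=2),(310,408))]))
for n in("side","top"):
    P=cloud(n,np.load(n+"d.npy")); np.save(n+"P.npy",P)
    x,y,z=P[...,0],P[...,1],P[...,2]
    tab=z[(x>.4)&(x<.7)&(abs(y)<.3)&(abs(z)<.02)]; print(n,"table z",np.median(tab))
    def sel(c,r,z0,z1): 
        m=(np.hypot(x-c[0],y-c[1])<r)&(z>z0)&(z<z1); return P[m]
    for nm,c,r,z0,z1 in[("rim",(.529,-.065),.065,.072,.09),("flange",(.655,.038),.06,.064,.078),("blocktop",(.655,.038),.08,.056,.067),("gtop",(.655,.038),.05,.1,.15),("rails",(.522,.139),.08,.066,.085),("rackfoot",(.522,.139),.08,.003,.02)]:
        q=sel(c,r,z0,z1)
        if len(q)<4: print(nm,len(q));continue
        print(nm,len(q),"mean",q.mean(0).round(4),"lo",q.min(0).round(3),"hi",q.max(0).round(3), "rect",[np.round(a,3) for a in cv2.minAreaRect(q[:,:2].astype(np.float32)*1000)])
E
```

```text
side table z 0.0009466276658794959
rim 290 mean [ 0.5252 -0.064   0.0795] lo [ 0.482 -0.111  0.072] hi [ 0.569 -0.02   0.086] rect [array([526.15 , -64.926]), array([86.871, 88.999]), np.float64(26.417)]
flange 521 mean [0.6554 0.0465 0.0692] lo [ 0.612 -0.01   0.064] hi [0.71  0.092 0.077] rect [array([661.429,  41.379]), array([101.042,  97.953]), np.float64(88.271)]
blocktop 337 mean [0.6499 0.0442 0.0635] lo [ 0.611 -0.012  0.056] hi [0.713 0.092 0.067] rect [array([661.849,  40.209]), array([103.368, 102.056]), np.float64(88.501)]
gtop 156 mean [0.6606 0.0426 0.1251] lo [0.624 0.028 0.1  ] hi [0.698 0.055 0.142] rect [array([661.1 ,  41.15]), array([27.002, 74.017]), np.float64(89.139)]
rails 249 mean [0.5194 0.1409 0.0746] lo [0.468 0.085 0.068] hi [0.573 0.197 0.08 ] rect [array([519.749, 139.443]), array([101.476,  93.447]), np.float64(80.718)]
rackfoot 851 mean [0.5235 0.1409 0.0075] lo [0.456 0.062 0.003] hi [0.6   0.219 0.02 ] rect [array([527.703, 140.804]), array([143.942, 155.956]), np.float64(2.023)]
top table z 0.0016482216284866569
rim 10 mean [ 0.549  -0.0296  0.080
[... 259 characters left out ...]
([ 95.358, 102.107]), np.float64(89.948)]
blocktop 236 mean [0.655  0.0395 0.0632] lo [ 0.608 -0.009  0.056] hi [0.714 0.088 0.067] rect [array([661.386,  39.995]), array([ 96.163, 106.227]), np.float64(88.892)]
gtop 88 mean [0.66   0.0399 0.1261] lo [0.621 0.029 0.101] hi [0.696 0.051 0.14 ] rect [array([659.021,  40.063]), array([76.251, 20.415]), np.float64(11.629)]
rails 181 mean [0.5186 0.1367 0.0743] lo [0.467 0.081 0.066] hi [0.571 0.193 0.084] rect [array([520.158, 136.941]), array([99.649, 96.446]), np.float64(80.288)]
rackfoot 641 mean [0.5208 0.1356 0.0081] lo [0.457 0.061 0.003] hi [0.602 0.216 0.02 ] rect [array([529.354, 138.274]), array([154.295, 144.454]), np.float64(86.136)]
```

View pics/crop.png

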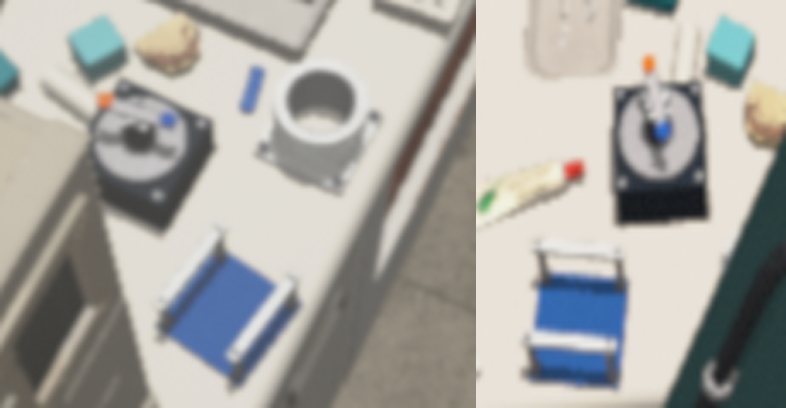

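Crop shows: gauge on block with orange end toward far (+x), blue toward the robot; rack with rails along about world y; cylinder with open bore. Now refine and check tall obstacles.

```bash
python3 - <<'E'
from h import *
from scipy.optimize import minimize
P=np.load("sideP.npy"); Pt=np.load("topP.npy")
for n,p in(("side",P),("top",Pt)):
    # rack rails: minAreaRect fits of the rail-top points split in two
    m=(np.hypot(p[...,0]-.52,p[...,1]-.138)<.085)&(p[...,2]>.069)&(p[...,2]<.081); q=p[m][:,:2]
    # cost: distance of points from rail-top rectangles
    def cost(a):
        c,s=np.cos(a[2]),np.sin(a[2]); d=q-a[:2]; X=d[:,0]*c+d[:,1]*s; Y=-d[:,0]*s+d[:,1]*c
        return np.mean(np.minimum((abs(X)-.04)**2,1e-4)+np.clip(abs(Y)-.05,0,1)**2)
    b=min((minimize(cost,[.52,.138,w],method="Nelder-Mead",options=dict(xatol=1e-5,fatol=1e-12)) for w in(-.3,-.17,0,.15)),key=lambda r:r.fun)
    X=(q-b.x[:2])@[-np.sin(b.x[2]),np.cos(b.x[2])]
    print(n,"rack",b.x.round(4),b.fun,"len ctr",(X.min()+X.max())/2,X.max()-X.min())
    m=(np.hypot(p[...,0]-.66,p[...,1]-.041)<.045)&(p[...,2]>.112)&(p[...,2]<.145); q=p[m]
    c=q[:,:2].mean(0);w=np.linalg.svd(q[:,:2]-c)[2][0]; w=w*np.sign(w[0]); L=(q[:,:2]-c)@w
    print(" rocker ctr",(c+w*(L.min()+L.max())/2).round(4),"yaw",np.arctan2(w[1],w[0]).round(3),L.max()-L.min(),"z blue end",np.median(q[L<L.min()+.016][:,2]),"orange",np.median(q[L>L.max()-.016][:,2]))
    im=cv2.imread(f"pics/{n}0.png"); hsv=cv2.cvtColor(im,cv2.COLOR_BGR2HSV)
    for nm,h0,h1,z in(("orange",4,18,.13),("blue",105,125,.13)):
        k=(hsv[...,0]>=h0)&(hsv[...,0]<=h1)&(hsv[...,1]>110)&(np.hypot(p[...,0]-.66,p[...,1]-.041)<.06)&(p[...,2]>.1)
        v,u=np.nonzero(k); 
        if len(u): print(" ",nm,len(u),at_z(n,[u.mean(),v.mean()],z).round(4),np.median(p[k],0).round(4))
# rim: annulus 32..R
m=(np.hypot(P[...,0]-.527,P[...,1]+.065)<.05)&(P[...,2]>.076)&(P[...,2]<.084); q=P[m][:,:2]
def c2(a): r=np.hypot(*(q-a[:2]).T); return np.sum(np.clip(.032-r,0,1)**2)+np.sum(np.clip(r-a[2],0,1)**2)+1e-4*a[2]
b=minimize(c2,[.527,-.065,.043],method="Nelder-Mead",options=dict(xatol=1e-6,fatol=1e-14,maxiter=2000)); print("rim",b.x.round(4),len(q),cv2.minEnclosingCircle(q.astype(np.float32)*1000))
# obstacles
A=np.r_[P.reshape(-1,3),Pt.reshape(-1,3)]
for y0 in np.arange(-.6,.4,.1):
    k=A[(A[:,1]>=y0)&(A[:,1]<y0+.1)&(A[:,2]>.15)&(A[:,2]<1)&(A[:,0]>.55)]
    print(round(y0,1),"tall min x",k[:,0].min().round(2) if len(k) else None)
k=A[(A[:,0]>.35)&(A[:,0]<.75)&(A[:,1]>.1)&(A[:,1]<.6)&(A[:,2]>.15)]; print("left wall y",np.percentile(k[:,1],[0,2,10]).round(3))
print([solve_ik(p,Q(w)) is not None for p,w in(((.661,.041,.098),1.57),((.527,-.065,.25),1.57),((.52,.138,.25),1.4))], np.round(solve_ik((.661,.041,.2),Q(np.pi/2)),2),np.round(solve_ik((.661,.041,.2),Q(-np.pi/2)),2))
E
```

```text
side rack [ 0.5197  0.1394 -0.1643] 1.1466509443791075e-05 len ctr -2.5325728694073485e-05 0.10146908347527736
 rocker ctr [0.6608 0.0418] yaw 0.194 0.0747681663473394 z blue end 0.12559979674373067 orange 0.13470655686443367
  orange 12 [[0.6913 0.0439 0.13  ]] [0.6891 0.0459 0.1351]
  blue 6 [[0.6309 0.0359 0.13  ]] [0.6325 0.0345 0.1281]
top rack [ 0.5188  0.1372 -0.1639] 1.358342126753068e-05 len ctr 9.136024226377715e-08 0.10006753426200335
 rocker ctr [0.659  0.0399] yaw 0.125 0.07615956935398713 z blue end 0.12651471506400847 orange 0.13391044889387704
  orange 9 [[0.6928 0.045  0.13  ]] [0.6894 0.0445 0.1347]
  blue 13 [[0.6286 0.0355 0.13  ]] [0.6303 0.0341 0.1265]
rim [ 0.5259 -0.0643  0.0466] 240 ((525.826416015625, -65.30858612060547), 45.548973083496094)
-0.6 tall min x 0.55
-0.5 tall min x 0.55
-0.4 tall min x 0.55
-0.3 tall min x 0.55
-0.2 tall min x 0.55
-0.1 tall min x 0.81
-0.0 tall min x 0.81
0.1 tall min x 0.82
0.2 tall min x 0.55
0.3 tall min x 0.55
left wall y [0.254 0.257 0.284]
[True, True, True] [-0.06  0.51  0.28  1.34  0.   -0.06] [-0.06  0.51  0.28  1.34  0.    3.08]
```

```bash
python3 - <<'E'
from h import *
P=np.load("sideP.npy"); print("cabinet pts",P[165,272].round(2),P[120,300].round(2),P[60,330].round(2),P[150,262].round(2))
q=np.array(current_joint_pos())
a=-1.46; goto((.42*np.cos(a),.42*np.sin(a),.27),current_eef_rot())
for n in("top",):
    im,d=get_image(n); p=cloud(n,d); cv2.imwrite("pics/top1.png",im[...,::-1])
    m=(np.hypot(p[...,0]-.526,p[...,1]+.066)<.052)&(p[...,2]>.075)&(p[...,2]<.085); k=p[m][:,:2]
    print(len(k),k.mean(0) if len(k) else 0,cv2.minEnclosingCircle(k.astype(np.float32)*1000) if len(k) else 0, [(s["xy"],s["p"],at_z(n,s["xy"],.08).round(4)) for s in spot_point(n,"bore_mouth")[:1]])
q=np.array(current_joint_pos()); t=solve_ik((.42,.03,.27),Q(.165+np.pi/2)); print(np.round(t,2),q.round(2),current_time())
E
```

```text
cabinet pts [ 0.6  -0.18  0.04] [ 0.58 -0.35  0.1 ] [ 0.58 -0.58  0.17] [ 0.64 -0.18  0.1 ]
0 0 0 []
[-0.12  0.07 -0.17  1.33  0.   -0.29] [-1.65  0.07 -0.17  1.33  0.    1.22] 1.7
```

```bash
python3 - <<'E'
from h import *
o=Q(.165+np.pi/2)
goto((.42,.03,.27),o); goto((.6605,.041,.2),o)
gripper_to(.06)
print(line_to((.6605,.041,.099),.12,max_force=8),current_tcp_pos())
gripper_to(.0,40); print("w",current_width(),current_grip_force(),current_tcp_pos(),current_wrist_force(),current_time())
im,_=get_image("side"); cv2.imwrite("pics/s2.png",cv2.resize(im[130:290,160:340,::-1],None,fx=3.5,fy=3.5,interpolation=2))
E
```

```text
False [0.66087846 0.04096758 0.09973127]
w 0.022787046924424133 39.559062123298645 [0.66080009 0.04106498 0.09960935] [-0.92036105  0.8574186   6.28157266] 6.6417
```

View pics/s2.png

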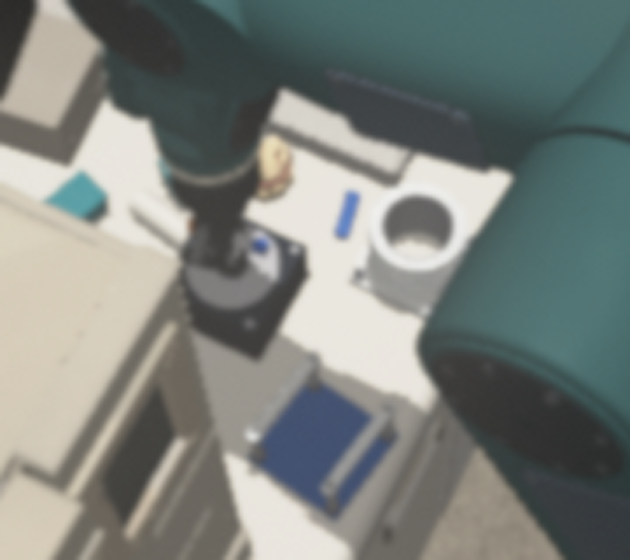

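The handle is held at about (225,250) with the blue pad visible between the fingers. Lift and insert.

```bash
python3 - <<'E'
from h import *
print(line_to((.6608,.0411,.135),.04,max_force=30),current_wrist_force(),current_width())
print(line_to((.6608,.0411,.195),.1)); f0=current_wrist_force();print(f0)
line_to((.526,-.0652,.195),.15)
for n in("top","side"):
    im,d=get_image(n); cv2.imwrite(f"pics/{n}3.png",im[...,::-1]); np.save(n+"d3.npy",d)
print(line_to((.526,-.0652,.145),.05,max_force=8),np.array(current_tcp_pos()).round(4),current_wrist_force())
print(current_time())
E
```

```text
False [ 0.81627587 -0.06722658 -3.94802025] 0.023062686373662274
False
[ 0.53642824 -0.6220526  -4.85858871]
False [ 0.5262 -0.0653  0.1453] [ 0.05156826  0.37889982 -3.79174373]
11.0333
```

```bash
python3 - <<'E'
from h import *
x,y=.526,-.0652
for z in(.135,.128,.122,.118,.1145):
    s=line_to((x,y,z),.03,max_force=10); print(z,s,np.array(current_tcp_pos()).round(4),np.round(current_wrist_force(),1),np.round(current_torque(),2))
    if s: break
print(current_time())
E
```

```text
0.135 False [ 0.5259 -0.0652  0.1349] [ 0.1 -0.5 -4.8] [-0.04 -0.03  0.01]
0.128 False [ 0.5259 -0.0652  0.1278] [-0.2  0.5 -3.8] [0.05 0.05 0.  ]
0.122 False [ 0.5258 -0.0651  0.1218] [-0.5  0.5 -3.9] [-0.03 -0.02 -0.04]
0.118 False [ 0.5259 -0.0652  0.1178] [-0.3 -0.4 -4.4] [ 0.   -0.01 -0.01]
0.1145 True [ 0.5265 -0.0653  0.1151] [-0.9  1.6  7.4] [0.02 0.15 0.12]
12.7417
```

```bash
python3 - <<'E'
from h import *
gripper_to(.06); c=np.array([.526,-.0652]); u=np.array([np.cos(.165),np.sin(.165)])
line_to((*c,.20),.15); gripper_to(0.0)
p=c+.033*u; line_to((*p,.20),.15); line_to((*p,.178),.1)
print(line_to((*p,.154),.025,max_force=22),np.array(current_tcp_pos()).round(4),np.round(current_wrist_force(),1))
dwell(.3); line_to((*p,.2),.12)
a=np.array([.40,-.02]); line_to((*a,.25),.2)
for n in("side","top"):
    im,d=get_image(n); cv2.imwrite(f"pics/{n}4.png",im[...,::-1]); P=cloud(n,d)
    m=(np.hypot(P[...,0]-c[0],P[...,1]-c[1])<.045)&(P[...,2]>.125)&(P[...,2]<.165); q=P[m]
    L=(q[:,:2]-c)@u; 
    if len(q): print(n,len(q),"z blue",np.median(q[L<L.min()+.014][:,2]).round(4),"orange",np.median(q[L>L.max()-.014][:,2]).round(4),"L",L.min().round(4),L.max().round(4))
print(current_time())
E
python3 - <<'E'
import cv2
im=cv2.imread("pics/side4.png")[140:260,200:340]; cv2.imwrite("pics/c4.png",cv2.resize(im,None,fx=4.5,fy=4.5,interpolation=2))
E
```

```text
False [ 0.5586 -0.0598  0.1542] [ 0.   0.1 -0.6]
side 143 z blue 0.1412 orange 0.1518 L -0.0359 0.0384
18.2917
```

View pics/c4.png

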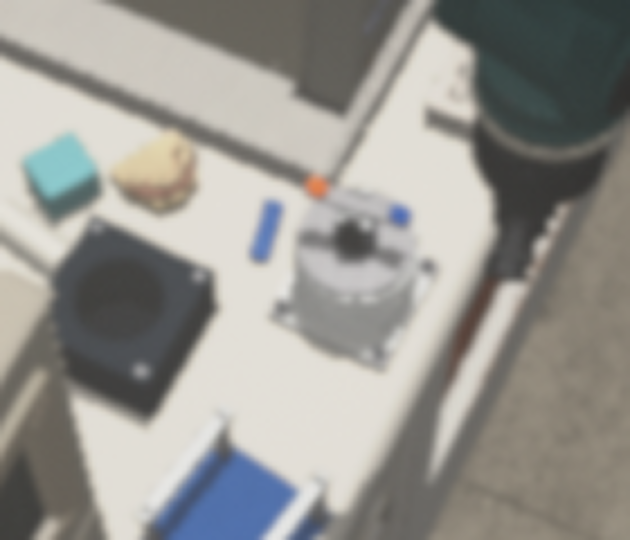

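```bash
python3 - <<'E'
from h import *
print(current_width(),current_grip_force(),current_tcp_pos(),at_z("side",[270.4,181.3],.151),at_z("side",[288.9,187.8],.142),at_z("side",[200+353/4.5,140+240/4.5],.13))
im,d=get_image("side");P=cloud("side",d); m=(np.hypot(P[...,0]-.526,P[...,1]+.065)<.047)&(P[...,2]>.136); q=P[m]; 
for i in np.argsort(q[:,0])[::6]: print(q[i].round(4))
E
```

```text
8.551626206951405e-05 0.0 [ 0.40062444 -0.02020539  0.24944565] [[ 0.55431608 -0.06126449  0.151     ]] [[ 0.49559599 -0.07056491  0.142     ]] [[ 0.51842437 -0.04476517  0.13      ]]
[ 0.4908 -0.0683  0.142 ]
[ 0.4959 -0.0725  0.1371]
[ 0.4993 -0.0648  0.1407]
[ 0.5035 -0.0737  0.1417]
[ 0.5082 -0.0695  0.1383]
[ 0.5115 -0.0691  0.1429]
[ 0.5157 -0.0636  0.1421]
[ 0.5197 -0.0578  0.142 ]
[ 0.5229 -0.0575  0.1399]
[ 0.5249 -0.0544  0.1435]
[ 0.5268 -0.0514  0.1403]
[ 0.5288 -0.0698  0.1403]
[ 0.5315 -0.0542  0.138 ]
[ 0.5332 -0.0788  0.1413]
[ 0.5368 -0.0576  0.1478]
[ 0.5406 -0.0652  0.1512]
[ 0.5453 -0.0611  0.1478]
[ 0.5495 -0.0558  0.1466]
[ 0.5534 -0.0568  0.1482]
[ 0.557  -0.064   0.1527]
[ 0.5609 -0.065   0.1543]
```

```bash
python3 - <<'E'
from h import *
p=np.array([.5545,-.0605]); line_to((*p,.20),.25)
for z in(.172,.166,.162,.158,.154):
    s=line_to((*p,z),.05,max_force=22); print(z,s,np.array(current_tcp_pos()).round(4),np.round(current_wrist_force(),1))
    if s: break
for n in("side","top"):
    im,d=get_image(n); cv2.imwrite(f"pics/{n}5.png",im[...,::-1])
im=cv2.imread("pics/side5.png")[140:260,200:340]; cv2.imwrite("pics/c5.png",cv2.resize(im,None,fx=4.5,fy=4.5,interpolation=2)); print(current_time())
E
```

```text
0.172 False [ 0.5545 -0.0605  0.1721] [ 0.6 -0.5 -0.2]
0.166 False [ 0.5544 -0.0605  0.1657] [-0.1 -0.2 -0.3]
0.162 False [ 0.5544 -0.0604  0.1618] [-0.2 -0.1  0.3]
0.158 False [ 0.5544 -0.0605  0.1578] [-0.1  0.1 -0.2]
0.154 False [ 0.5543 -0.0605  0.1538] [-0.1  0.3  0.2]
20.9833
```

View pics/c5.png

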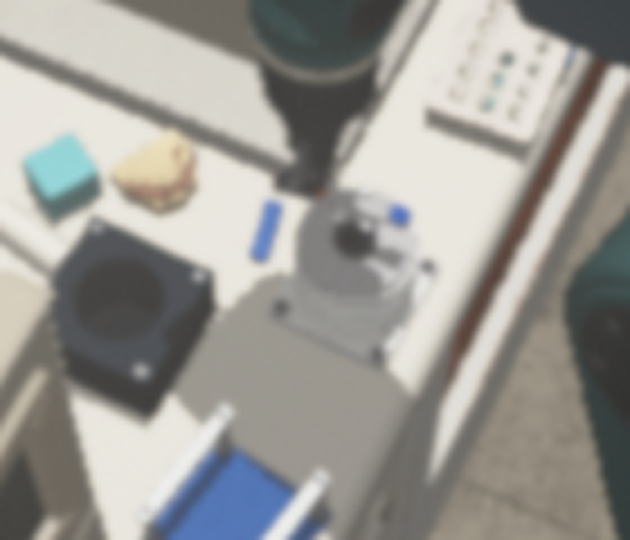

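The fingertips end at about (305,185), just over the orange pad still visible at (320,192): not yet reached. Continue down, force-guarded.

```bash
python3 - <<'E'
from h import *
p=np.array([.5545,-.0605])
for z in np.arange(.151,.125,-.003):
    s=line_to((*p,z),.03,max_force=18); print(z.round(4),s,np.array(current_tcp_pos()).round(4),np.round(current_wrist_force(),1))
    if s or current_wrist_force()[2]>16: break
for n in("side",):
    im,d=get_image(n); cv2.imwrite(f"pics/{n}6.png",im[...,::-1]);P=cloud(n,d); m=(np.hypot(P[...,0]-.496,P[...,1]+.0705)<.008)&(P[...,2]>.12); print(P[m].round(4)[:, 2])
print(current_time())
E
```

```text
0.151 False [ 0.5544 -0.0605  0.1508] [0.7 0.4 0.2]
0.148 False [ 0.5544 -0.0605  0.1478] [0.3 0.2 0.3]
0.145 False [ 0.5548 -0.0605  0.1451] [ 1.  -0.   1.3]
0.142 False [ 0.5552 -0.0605  0.1424] [2.4 1.3 3.8]
0.139 False [ 0.5555 -0.0605  0.1396] [3.8 0.8 7. ]
0.136 False [ 0.5558 -0.0605  0.1368] [5.3 1.6 7.5]
0.133 False [ 0.5562 -0.0606  0.1357] [-1.2  2.8 33.1]
[0.6337 0.6343 0.634  0.6342 0.6361 0.636  0.6389 0.6393 0.6409 0.6406
 0.6396 0.4384 0.4395 0.4333 0.4403 0.437  0.4288 0.4345 0.4335 0.4286
 0.4301 0.4261 0.4247 0.4176 0.4157 0.4239 0.4205 0.4121 0.4207 0.4181
 0.4056 0.4154 0.4064 0.4102 0.4046 0.403  0.1531 0.1529 0.1501 0.153
 0.1554 0.1503 0.1478 0.1515 0.1513 0.1535 0.1536 0.1499 0.1457 0.1498
 0.1509]
22.7833
```

```bash
python3 - <<'E'
from h import *
dwell(.4); line_to((.5545,-.0605,.185),.12)
p=np.array([.4960,-.0705]); line_to((*p,.185),.15); line_to((*p,.152),.1)
for z in np.arange(.148,.128,-.003):
    s=line_to((*p,z),.03,max_force=14); print(z.round(4),s,np.array(current_tcp_pos()).round(4),np.round(current_wrist_force(),1))
    if s: break
dwell(.2); line_to((*p,.19),.12); line_to((.40,-.02,.25),.25)
c=np.array([.526,-.0652]); u=np.array([np.cos(.165),np.sin(.165)])
im,d=get_image("side"); cv2.imwrite("pics/side7.png",im[...,::-1]); P=cloud("side",d)
m=(np.hypot(P[...,0]-c[0],P[...,1]-c[1])<.047)&(P[...,2]>.125)&(P[...,2]<.165); q=P[m]; L=(q[:,:2]-c)@u
print("z blue",np.median(q[L<-.022][:,2]),"orange",np.median(q[L>.022][:,2]))
hsv=cv2.cvtColor(im,cv2.COLOR_RGB2HSV)
for h0,h1,z in((4,18,.15),(105,125,.141)):
    k=(hsv[...,0]>=h0)&(hsv[...,0]<=h1)&(hsv[...,1]>110)&m; v,w=np.nonzero(k); print(len(w),at_z("side",[w.mean(),v.mean()],z).round(4) if len(w) else 0)
print(current_time())
E
```

```text
0.148 False [ 0.4961 -0.0705  0.1482] [-0.3  0.4 -0.9]
0.145 False [ 0.496  -0.0705  0.145 ] [ 0.2  0.6 -0.7]
0.142 False [ 0.4959 -0.0705  0.1418] [ 0.1  0.2 -1.3]
0.139 False [ 0.4959 -0.0705  0.1388] [-0.4  0.   0.9]
0.136 False [ 0.496  -0.0706  0.136 ] [-2.4 -1.5  5. ]
0.133 False [ 0.4961 -0.0707  0.1348] [-12.3   1.3  34. ]
0.13 False [ 0.4963 -0.0708  0.1337] [-23.2   2.8  66.5]
z blue 0.13983514842702305 orange 0.15106708304225802
12 [[ 0.5567 -0.0622  0.15  ]]
4 [[ 0.4973 -0.0714  0.141 ]]
28.125
```

```bash
python3 - <<'E'
from h import *
o=Q(.165+np.pi/2); line_to((.526,-.0656,.22),.25); gripper_to(.06)
print(line_to((.526,-.0656,.1155),.12,max_force=8),np.round(current_wrist_force(),1))
gripper_to(0,50); print(current_width(),np.array(current_tcp_pos()).round(4),np.round(current_wrist_force(),1))
for z in(.125,.14,.175,.215):
    s=line_to((.526,-.0656,z),.04,max_force=25); print(z,s,np.round(current_wrist_force(),1),current_width())
    if s: break
im,d=get_image("side"); cv2.imwrite("pics/side8.png",im[...,::-1]);print(current_time())
cv2.imwrite("pics/c8.png",cv2.resize(im[140:260,200:340,::-1],None,fx=4.5,fy=4.5,interpolation=2))
E
```

```text
False [-0.6  0.8  0.9]
0.02310193337068374 [ 0.5262 -0.0655  0.116 ] [-0.4  2.4  6.4]
0.125 False [-0.5  0.6 -3.8] 0.023232836969868154
0.14 False [-0.1  1.1 -2.9] 0.02284214776033387
0.175 False [ 0.2  0.5 -3. ] 0.023115103700439128
0.215 False [ 0.1  1.  -4.9] 0.02305771126938427
34.0083
```

View pics/c8.png

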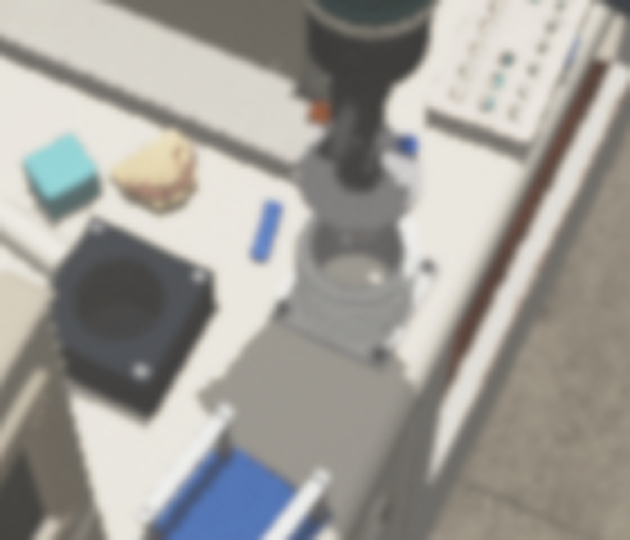

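Gauge is out, hanging above the bore at (357,180), rocker still orange-up. Move to the rack.

```bash
python3 - <<'E'
from h import *
t=(.5195,.139); o=Q(-.164+np.pi/2)
line_to((.521,.04,.215),.15,attitude=o); line_to((*t,.2),.15,attitude=o)
for z in(.165,.14,.125,.116,.1095):
    s=line_to((*t,z),.06 if z>.12 else .03,max_force=8); print(z,s,np.array(current_tcp_pos()).round(4),np.round(current_wrist_force(),1))
    if s: break
im,d=get_image("side"); P=cloud("side",d)
cv2.imwrite("pics/c9.png",cv2.resize(im[190:300,200:320,::-1],None,fx=5,fy=5,interpolation=2));print(current_time())
E
```

```text
0.165 False [0.5196 0.139  0.1651] [ 0.4  0.  -3.9]
0.14 False [0.5194 0.139  0.1399] [-0.5 -0.2 -5.1]
0.125 False [0.5192 0.139  0.1246] [-0.3  0.3 -4.3]
0.116 False [0.5194 0.139  0.1159] [ 0.2 -0.5 -4. ]
0.1095 True [0.5202 0.1393 0.1107] [0.1 1.  4.4]
38.1417
```

View pics/c9.png

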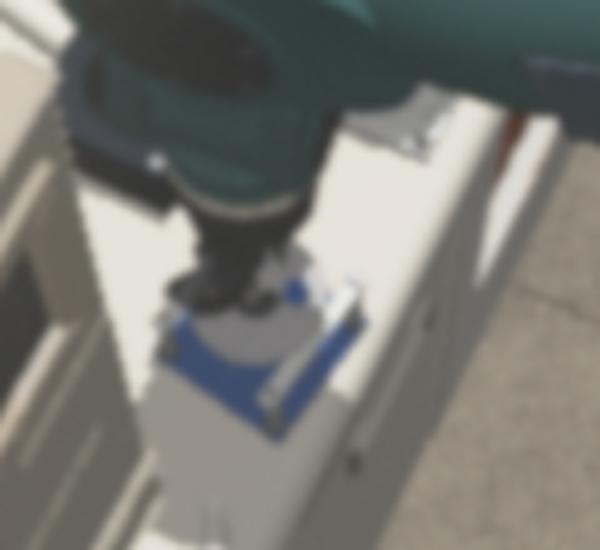

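The flange (about (265,325)) sits on the rails at exactly the expected height (TCP 0.1107). Release, back off and check.

```bash
python3 - <<'E'
from h import *
gripper_to(.06); line_to((.52,.139,.24),.12); line_to((.38,-.05,.28),.2)
im,d=get_image("side"); P=cloud("side",d); c=np.array([.5195,.139]); u=np.array([np.cos(.164),-np.sin(.164)])
r=np.hypot(P[...,0]-c[0],P[...,1]-c[1]); f=P[(r<.05)&(P[...,2]>.074)&(P[...,2]<.09)]
q=P[(r<.047)&(P[...,2]>.12)&(P[...,2]<.16)]; L=(q[:,:2]-c)@u
print("blue",np.median(q[L<-.022][:,2]),"orange",np.median(q[L>.022][:,2]),"flange z",np.median(f[:,2]),"plane",np.linalg.lstsq(np.c_[f[:,:2]-c,np.ones(len(f))],f[:,2],rcond=None)[0].round(3))
cv2.imwrite("pics/c10.png",cv2.resize(im[150:300,180:340,::-1],None,fx=4,fy=4,interpolation=2));print(current_time())
E
```

```text
blue 0.13624209120038588 orange 0.14659264972865382 flange z 0.08075122414307323 plane [ 0.01  -0.007  0.081]
41.2083
```

View pics/c10.png

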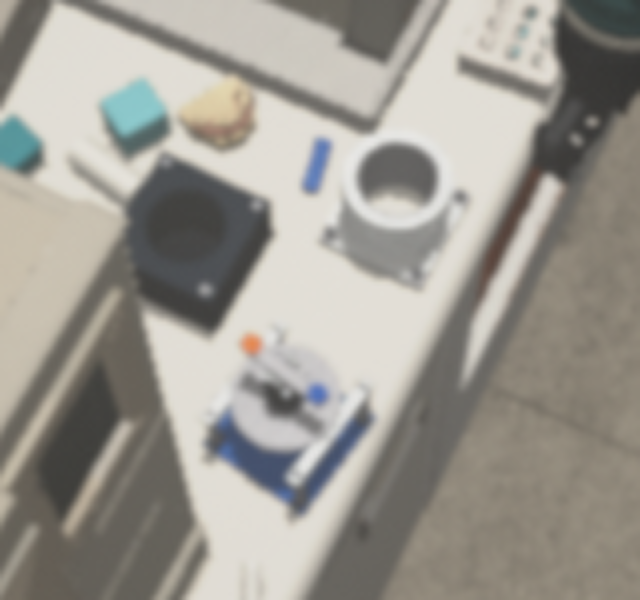

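The gauge hangs level between the rails at (288,395), blue end down, and nothing else has moved.

```bash
python3 -c "
from cell import *
print(job_done())"
```

```text
the job is handed in; nothing more can be done
None
```

The gauge hangs level on the rack rails with its rocker locked (blue end down) after springing out in the bore, and the job was handed in at about 41 s; the plunger span itself was not measured, and one blue-pad press reached 66 N at the wrist.

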